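Open the tool case and hold its lid up

ROBOT

A 7-joint arm with a two-finger parallel gripper is mounted at the origin on the work surface. World frame = base frame: x ahead of the robot, y to its left, z up, the work surface at z = 0. Lengths are in m, angles in rad, forces in N, time in s.
With the tool pointing down it reaches from about 0.4 to 0.85 m from the base axis. Payload 10.4 kg.
Tool frame: the origin (TCP) lies at the very end of the fingers, on their centre line; the grasp point (between the pads) lies r.tcp_to_grasp behind it (r.tcp_to_grasp is the distance from the TCP to the grasp point, in m); z points along the fingers, y is the line along which they close (so a half turn about z gives the same grasp; the last joint's range is limited). The gripper opens to 87 mm and grips with 3 to 60 N. Pads are 19 mm wide; open, the fingers measure 117 mm over their backs; the gripper's body (75 mm by 190 mm) begins 51 mm behind the grasp point.
Start: joints at [1.213, 0.332, -0.065, 1.46, 0.022, 1.35, -0.088], TCP at [0.205, -0.59, 0.223] pointing down, gripper open.
Joint ranges: [-2.6, 2.6], [-0.5, 2.12], [-1.47, 1.34], [0.16, 2.42], [-1.27, 4.41], [0.06, 2.06], [-2.6, 2.6]. Speed limits (rad/s): [2.22, 2.22, 2.79, 2.79, 3.14, 3.14, 3.14].

INTERFACE

Orientations are given as a unit quaternion [x, y, z, w].
In Python, from bench import monitor, cams, ticket, r gives the robot as it stands.
- The arm moves only by the shell command python3 -m crank 'ROWS' [OPENING] [FORCE]. ROWS is a JSON object whose one key "steps" holds a list of rows, each a list of 2 entries, a list of its own where there are three numbers: the shift along the world's x, y, z in units of 25 mm (1.0 is 25 mm), then the turn, a rotation vector about the world's x, y, z in units of 5 degrees (1.0 is 5 degrees). In form: {"steps": [[[x, y, z], [ax, ay, az]], ...]}. A call has 1 to 10 rows; each row shifts and turns the commanded pose from where the row before left it; what a row does not reach is not made up. A row lasts 1/12 s, in which the tool goes at most 41.7 mm and 7.16 degrees, less where a joint would pass 70% of its speed; a pose out of reach is approached as far as the arm can. A call is refused whole if a number of a shift passes 1 or a number of a turn 1, either way. A call with a gripper value outside its range is refused whole. OPENING is the finger opening in mm, from 0 to 87, set as the call begins (- or left out, the last holds). The fingers move at their own pace and stop on an object; FORCE is the grip in N (left out, the last holds). Time passes only in rows, so rows that do not move let the fingers close. It gives the time, the measured TCP pose, the force, the opening and the grip force at its end, in the units of the state.
- monitor.read_state(): the state, without advancing time (a new reading comes with each control period).
- cams.camera(name): name is "scene" or "top"; returns a dict with "pixels" (384x512x3 uint8, blue, green, red), "z_map" (384x512 float32, m along the optical axis (not along the pixel's ray), 0 where there is no reading), "vfov" (degrees; the focal length in pixels is half the picture's height over the tangent of half this angle, whatever the lens; pixels are square), "cx", "cy" (the principal point, pixels), "T" (4x4, takes a point from camera to world coordinates). Camera axes: x right, y up, looking along -z (the intrinsics and any distortion apply to the point x, -y, -z); pixel columns grow to the right and rows downward; lengths in m; the calibration is good to about 2 mm. A picture is of the moment at which its call begins.
- ticket.close_job(): hands the job in; it is judged then, once.
The state is a dict: "time": time; "joint_positions": joint angles; "joint_vel": joint speeds; "joint_torque": joint torques, N m; "ee_pos": TCP position; "eef_rot": TCP orientation; "ft_force": force on the tool from outside, world axes, zero at the start; "torque": the same for the moment, N m; "width": finger opening in m; "grip_force": force on a finger pad.
Only numpy, scipy, OpenCV 4.12 (cv2) and the standard library are available. Lean on these libraries where they do the work, as an engineer would, in place of code of your own. Each camera call takes 0.05 s, during which the arm holds its last target. There are 200 camera calls.

TASK

I need both hands in the tool case. First tug its lid up by the pull tab to feel whether it is caught, before touching the unmarked slide catch; if it is caught, push the slide to the other end of its track to free it (on a free lid that same move would lock it). Then raise the lid by the tab to about 60 degrees and finish while still holding it there by the tab, without disturbing the drill, gear housing or screwdriver beside the case.

Things in the scene. Friction and masses are not known exactly. Their poses are not given: they have to be found in the camera images.
- case: Closed black tool case, fixed to the table, 180 (its x) x 280 (its y) x 85 mm high without the lid. Origin: centre of its underside, on the table. Its x axis points from its front wall (the side with the pull tab, towards the robot) to the hinge side; z up.
- lid_angle (a joint): Opening angle (rad) of the lid: 0 shut, grows as its front edge rises, stop at 1.31. It falls shut whenever let go. Raising a free lid at the tab takes 1.5 to 4 N; a caught lid rises only 6 to 9 mm at the tab (about 0.04 rad), then stops hard. Whether it is caught cannot be seen.
- lid: Grey lid on the case, a slab 190 x 288 x 12 mm, 330 to 660 g with its black pull tab. Origin on the hinge axis, middle of its back edge, 85 mm above the table when shut; its x points away from the tab, z out of its upper face. The tab sticks out 48 mm from the middle of the front edge: 48 mm long (x), 12 mm thick (y), 20 mm high, free beneath and beside.
- tab_grip (a point): Grip point on the tab, 30 mm out from the lid's front edge, mid thickness and height; with the lid shut 126 mm in front of the case's centre and 93 mm above the table.
- slide (a joint): Position of the slide catch along its track on the lid, 0 to 0.03 m, growing towards the case's +y. Starts within 5 mm of 0, takes about 3 N to move, stays where it is left. One end of the track catches the lid, the other frees it; which is which varies and cannot be seen. Half-way may catch too; 20 mm or more from the catching end it no longer catches.
- thumb_top (a point): Top centre of the slide catch's black thumb ridge: it stands 28 mm above the lid near its front edge, on the -y side of the tab; 28 mm long (case x), 14 mm thick (y), on a 4 mm high steel foot 30 x 26 mm. 125 mm above the table, lid shut. At slide 0 it is 60 mm in front of the case's centre and 90 mm to its -y side; moves with the slide.
- hinge (a point): Point on the lid's hinge axis, which runs level along the case's y: 90 mm behind the case's centre (+x), 85 mm above the table. With the lid shut, tab_grip lies 216 mm in front of it and 8 mm higher.
- drill: Cordless drill lying on its side by the +y side of the case, 180 mm long, 205 mm over body, grip and battery, 66 mm thick, 1.2 kg; leave it. Origin: under the middle of the motor body.
- housing: Steel gear housing, a stub cylinder 80 mm in diameter and 74 mm high, standing by the -y side of the case; leave it. Origin: centre of its underside.
- screwdriver: Screwdriver lying on the table near the front corner on the case's +y side, about 200 mm long; leave it. Origin: underside, along its length.

How it is judged:
On the way, in this order (a step that is already met when the one before it is completed fails the run):
1. the lid has been tugged up (over 0.015 rad, against the catch or free of it) with the slide still at its starting end (under 10 mm) (value of joint lid_angle above 0.015 rad and contact force between the fingers and lid above 0.3 N and value of joint slide below 0.01 m), for 0.1 s.
2. the lid is raised past 0.6 rad by the fingers (value of joint lid_angle above 0.6 rad and contact force between the fingers and lid above 0.3 N), for 0.2 s.
At the end, for the whole second after the job is handed in: The lid stands still, open between 0.85 and 1.25 rad (49 to 72 degrees, short of its stop), held by the fingers; drill, gear housing and screwdriver are within 30 mm of where they were (value of joint lid_angle between 0.85 and 1.25 rad and contact force between the fingers and lid above 0.3 N and velocity of joint lid_angle between -0.1 and 0.1 rad/s and distance of each of drill, housing, screwdriver from where it was at the start of the episode below 0.03 m); the arm keeps its last pose, push and grip.
It fails at once if the drill is pushed more than 30 mm (distance of drill from where it was at the start of the episode above 0.03 m).
It fails at once if the housing is pushed more than 30 mm (distance of housing from where it was at the start of the episode above 0.03 m).
It fails at once if the screwdriver is pushed more than 30 mm (distance of screwdriver from where it was at the start of the episode above 0.03 m).
It also fails if it takes over 58 s, if anything falls off the work surface, if the arm or the gripper's body presses on something with over 40 N, if the wrist force passes 120 N, or if a joint passes its speed limit or range.

## Working session

There is one attempt and no reset: what is moved stays moved. The work goes in short steps, Python scripts to look and compute and a shell command to move; the robot and the scene stay as the last step left them, time stands still between calls to the robot, and variables do not carry over. Pictures are saved under pics/ and viewed, at most 10 in all, crops included, and the job is handed in when it is done.

```bash
ls; mkdir -p pics; python3 - <<'E'
from bench import monitor,cams,ticket,r
import cv2,numpy as np
print(r.tcp_to_grasp,monitor.read_state())
for n in("scene","top"):
    c=cams.camera(n);cv2.imwrite(f"pics/{n}0.png",c["pixels"]);np.save(f"pics/{n}0.npy",c,allow_pickle=True)
    print(n,{k:c[k] for k in c if k not in("pixels","z_map")},(c["z_map"]>0).mean())
E
```

```text
pics
0.0187 {'time': 0.0, 'joint_positions': array([ 1.21339135,  0.3328748 , -0.06469127,  1.46092615,  0.02156357,
        1.34987918, -0.08847858]), 'joint_vel': array([-8.67790948e-05,  1.05834350e-03, -5.36632043e-05,  1.00391071e-03,
       -7.70609294e-05, -1.94378118e-03, -7.41243233e-05]), 'joint_torque': array([-5.90779564e-04, -6.23251605e+01,  2.44263693e-02, -3.89908183e+01,
       -6.13830169e-02,  3.99024237e-02,  1.13415942e-04]), 'ee_pos': array([ 0.2052444 , -0.58994138,  0.22175931]), 'eef_rot': array([ 9.86018503e-01,  1.66634410e-01, -1.31233975e-04, -6.84525864e-04]), 'ft_force': array([-0.23918158, -0.67517416, -0.07531403]), 'torque': array([-0.01544338,  0.00551758,  0.00016428]), 'grip_force': 0.0, 'width': 0.08735263911514839}
scene {'vfov': 45.28972079942489, 'cx': 255.62918899073168, 'cy': 201.55350203425309, 'T': array([[-0.70074159, -0.60612081,  0.37626957,  1.08506508],
       [ 0.71340681, -0.59279093,  0.37369724,  0.53814764],
       [-0.00345649,  0.53029847,  0.84780398,  1.19954774],
       [ 0.        ,  0.        ,  0.        ,  1.        ]])} 0.9961191813151041
top {'vfov': 43.114622614254635, 'cx': 263.6950425645587, 'cy': 201.96782081893014, 'T': array([[ 0.01632168,  0.98433713, -0.17553919,  0.37323664],
       [-0.99983812,  0.0147382 , -0.0103207 ,  0.04675584],
       [-0.00757191,  0.17567923,  0.98441834,  1.3667108 ],
       [ 0.        ,  0.        ,  0.        ,  1.        ]])} 0.9959513346354166
```

View pics/scene0.png

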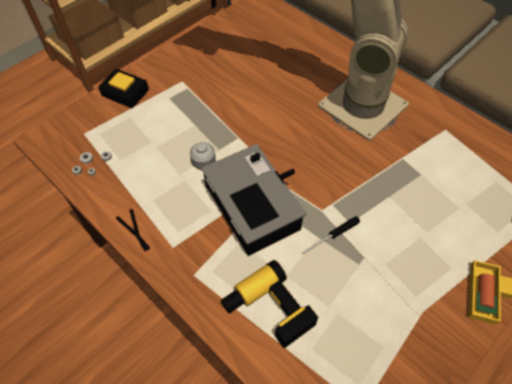

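View pics/top0.png

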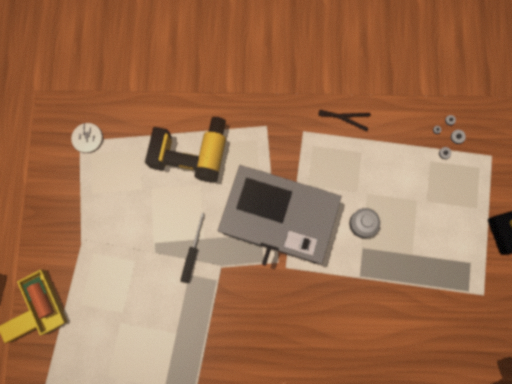

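The scene view shows the grey case with its tab near (288,174), housing (203,153), drill (265,300) and screwdriver (335,233). In the top view the lid is at (280,215), the tab at (270,256), the thumb ridge at (305,243) and the housing at (365,222).

```bash
cat > h.py <<'E'
import numpy as np,cv2
def load(n): return np.load(f"pics/{n}.npy",allow_pickle=True).item()
def K(c):
    f=c["pixels"].shape[0]/2/np.tan(np.radians(c["vfov"]/2)); return f
def cloud(c):
    f=K(c);z=c["z_map"];v,u=np.mgrid[:z.shape[0],:z.shape[1]]
    p=np.stack([(u-c["cx"])/f*z,-(v-c["cy"])/f*z,-z],-1)
    return p@c["T"][:3,:3].T+c["T"][:3,3]
def ray(c,u,v):
    d=c["T"][:3,:3]@np.array([(u-c["cx"])/K(c),-(v-c["cy"])/K(c),-1]);return c["T"][:3,3],d
def onplane(c,u,v,z): o,d=ray(c,u,v);return o+d*(z-o[2])/d[2]
E
python3 - <<'E'
from h import *
for n in("top0","scene0"):
    c=load(n);P=cloud(c);im=c["pixels"].astype(int)
    m=(P[...,2]>.085)&(P[...,2]<.11)&(abs(P[...,0]-.42)<.25)&(abs(P[...,1]-0)<.3)
    k,l,s,_=cv2.connectedComponentsWithStats(m.astype(np.uint8))
    i=1+np.argmax(s[1:,4]);q=P[l==i];
    mo=cv2.morphologyEx((l==i).astype(np.uint8),cv2.MORPH_OPEN,np.ones((13,13)))
    q2=P[mo>0];rc=cv2.minAreaRect(q2[:,:2].astype(np.float32)*1000);print(n,"lid rect mm",rc,"z",np.median(q2[:,2]))
    print(cv2.boxPoints(rc).round())
    t=(P[...,2]>.115)&(P[...,2]<.2)&(mo>0) | ((P[...,2]>.115)&(P[...,2]<.14)&cv2.dilate(mo,np.ones((9,9))).astype(bool))
    print("thumb",t.sum(),np.median(P[t],0),P[t].min(0),P[t].max(0))
    e=(m)&(cv2.dilate(mo,np.ones((3,3)))==0);v,u=np.nonzero(e)
    for a in range(1,cv2.connectedComponents(e.astype(np.uint8))[0]):
        L=cv2.connectedComponents(e.astype(np.uint8))[1]==a
        if L.sum()>8: print("extra",L.sum(),P[L].mean(0).round(4),P[L].min(0).round(3),P[L].max(0).round(3))
    x=c["pixels"]; cc=(slice(190,280),slice(215,350)) if n=="top0" else (slice(130,260),slice(190,315))
    cv2.imwrite(f"pics/crop_{n}.png",cv2.resize(x[cc],None,fx=5 if n=="top0" else 4,fy=5 if n=="top0" else 4,interpolation=cv2.INTER_CUBIC))
a,b=cv2.imread("pics/crop_top0.png"),cv2.imread("pics/crop_scene0.png")
E
```

```text
top0 lid rect mm ((572.4594116210938, 18.27197265625), (288.5362548828125, 192.15350341796875), 74.16697692871094) z 0.09787255426542796
[[ 441.  -94.]
 [ 626. -147.]
 [ 704.  131.]
 [ 519.  183.]]
thumb 61 [ 0.49032766 -0.04745008  0.12561841] [ 0.47723618 -0.05529959  0.1158621 ] [ 0.50565766 -0.03965917  0.13014178]
extra 118 [0.6535 0.0348 0.0981] [0.631 0.001 0.09 ] [0.669 0.047 0.105]
extra 23 [0.6311 0.147  0.0966] [0.622 0.142 0.093] [0.648 0.153 0.101]
extra 63 [ 0.6167 -0.1317  0.0966] [ 0.592 -0.145  0.091] [ 0.63  -0.118  0.102]
extra 314 [0.5326 0.1526 0.0975] [0.505 0.121 0.085] [0.582 0.182 0.105]
extra 59 [ 0.5259 -0.066   0.0971] [ 0.508 -0.076  0.092] [ 0.535 -0.057  0.103]
extra 16 [0.4917 0.0731 0.0961] [0.488 0.065 0.088] [0.494 0.087 0.1  ]
extra 87 [0.458  0.0515 0.1018] [0.436 0.031 0.091] [0.478 0.062 0.108]
extra 61 [ 0.4645 -0.0444  0.0975] [ 0.453 -0.053  0.087] [ 0.479 -0.024  0.104]
extra 16 [ 0.4448 -0.0852  0.0952] [ 0.442 -0.095  0.086] [ 0.447 -0.073  0.101]
scene0 lid rect mm ((575.4507446289062, 14.23675537109375), (292.9927062988281, 190.8274383544922), 74.3131332397461) z 0.09686450004065938
[[ 444. -101.]
 [ 628. -153.]
 [ 707.  129.]
 [ 523.  181.]]
thumb 34 [ 0.50116341 -0.04939963  0.12148988] [ 0.48569655 -0.06153317  0.11522909] [ 0.50863112 -0.0414738   0.12769298]
extra 277 [ 0.4868 -0.088   0.0964] [ 0.445 -0.126  0.09 ] [ 0.546 -0.036  0.11 ]
extra 22 [ 0.624  -0.1385  0.0951] [ 0.612 -0.148  0.09 ] [ 0.631 -0.127  0.101]
extra 162 [0.4768 0.0511 0.0977] [0.438 0.026 0.085] [0.514 0.073 0.106]
extra 21 [ 0.6518 -0.0498  0.0932] [ 0.646 -0.064  0.087] [ 0.658 -0.038  0.099]
extra 21 [0.5755 0.0616 0.0981] [0.566 0.051 0.094] [0.584 0.072 0.104]
extra 197 [0.5467 0.16   0.0956] [0.514 0.135 0.088] [0.584 0.178 0.101]
extra 11 [0.6666 0.0957 0.0954] [0.664 0.089 0.092] [0.669 0.101 0.101]
extra 51 [0.657  0.1359 0.0936] [0.631 0.118 0.085] [0.67  0.146 0.101]
```

View pics/crop_top0.png

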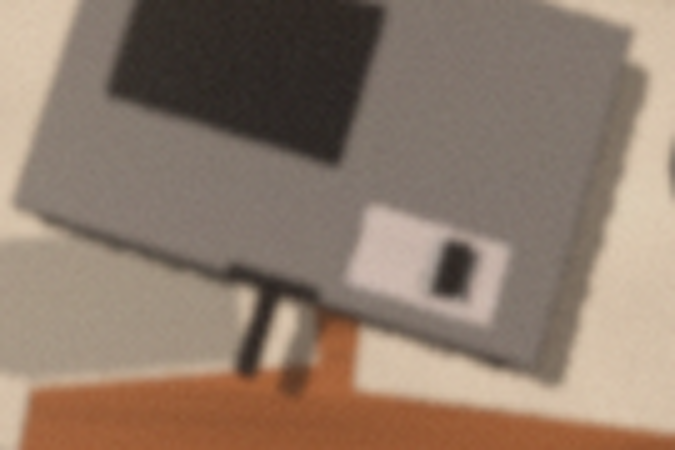

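View pics/crop_scene0.png

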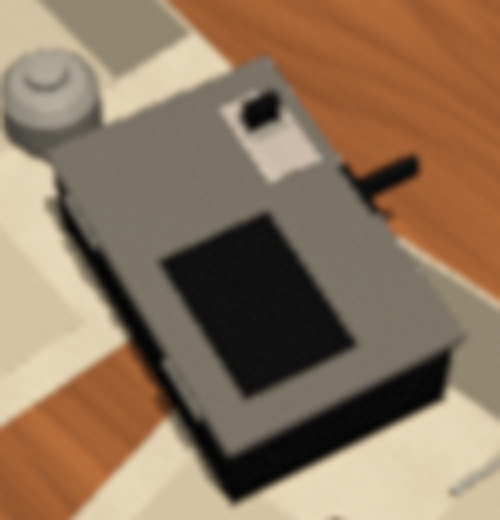

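The top crop shows the tab from its base at (265,295) to its tip at (248,370), and the thumb ridge at (455,268) towards the -y end of its plate. In the scene crop the tab tip is at (415,163) and the thumb top at (262,103). I'll triangulate both.

```bash
cat > t.py <<'E'
from h import *
ct,cs=load("top0"),load("scene0")
T=lambda x,y:((x+.5)/5-.5+215,(y+.5)/5-.5+190); S=lambda x,y:((x+.5)/4-.5+190,(y+.5)/4-.5+130)
def tri(a,b):
    o1,d1=ray(ct,*T(*a));o2,d2=ray(cs,*S(*b))
    s=np.linalg.lstsq(np.c_[d1,-d2],o2-o1,rcond=None)[0];p,q=o1+s[0]*d1,o2+s[1]*d2
    return ((p+q)/2).round(4),np.linalg.norm(p-q).round(4)
print("tab tip",tri((248,371),(416,161)));print("thumb",tri((458,266),(262,103)))
print("corners L",tri((18,205),(462,338)),"R",tri((535,370),(266,58)), "back R",tri((634,32),(52,155)))
yaw=np.radians(-15.75);X=np.array([np.cos(yaw),np.sin(yaw)]);Y=np.array([-X[1],X[0]])
C=np.array([.574,.0165])+.005*X
print("case",C,"tab_grip",C-.126*X,"tip",C-.144*X,"thumb0",C-.06*X-.09*Y)
for w in((266.2,256.5),): print("tab mid top ray",onplane(ct,*w,.1))
E
python3 t.py
```

```text
tab tip (array([0.4373, 0.0553, 0.0957]), np.float64(0.002))
thumb (array([ 0.4913, -0.0516,  0.1188]), np.float64(0.0013))
corners L (array([0.5235, 0.1778, 0.0881]), np.float64(0.0036)) R (array([ 0.4411, -0.0951,  0.0892]), np.float64(0.0037)) back R (array([ 0.6199, -0.1467,  0.0892]), np.float64(0.0014))
case [0.57881228 0.0151428 ] tab_grip [0.45754292 0.04934429] tip [0.44021872 0.05423022] thumb0 [ 0.49663532 -0.05519175]
tab mid top ray [0.45544961 0.05118794 0.1       ]
```

```bash
python3 -m crank '{"steps": [[[1,1,0],[0,0,1]],[[1,1,0],[0,0,1]],[[1,1,0],[0,0,1]],[[1,1,0],[0,0,1]],[[1,1,0],[0,0,1]],[[1,1,0],[0,0,1]],[[1,1,0],[0,0,1]],[[1,1,0],[0,0,1]],[[1,1,0],[0,0,1]],[[0,1,0],[0,0,1]]]}' 60 20
```

```text
time: 0.93
ee_pos: [0.4342, -0.3371, 0.222]
eef_rot: [0.821, 0.571, 0.001, -0.0]
ft_force: [-0.6, 1.1, 0.2]
width: 0.06
grip_force: 0.0
```

```bash
python3 -m crank '{"steps": [[[0,1,0],[0,0,1]],[[0,1,0],[0,0,1]],[[0,1,0],[0,0,1]],[[0,1,0],[0,0,1]],[[0,1,0],[0,0,1]],[[0,1,0],[0,0,1]],[[0,1,0],[0,0,1]],[[0,1,0],[0,0,1]],[[0,1,0],[0,0,1]],[[0,1,0],[0,0,1]]]}' && python3 -m crank '{"steps": [[[0,1,0],[0,0,1]],[[0,1,0],[0,0,1]],[[0,1,0],[0,0,1]],[[0,1,0],[0,0,1]],[[0,0,0],[0,0,1]],[[0,0,0],[0,0,1]],[[0,0,0],[0,0,1]],[[0,0,0],[0,0,1]],[[0,0,0],[0,0,0]],[[0,0,0],[0,0,0]]]}'
```

```text
time: 1.77
ee_pos: [0.43, -0.0891, 0.2224]
eef_rot: [0.504, 0.864, -0.0, -0.0]
ft_force: [-0.2, -1.2, 0.3]
width: 0.0599
grip_force: 0.0
time: 2.6
ee_pos: [0.4302, 0.0097, 0.2224]
eef_rot: [0.182, 0.983, 0.0, -0.0]
ft_force: [0.7, 0.2, 0.1]
width: 0.06
grip_force: 0.0
```

```bash
python3 -m crank '{"steps": [[[0.5,0.8,0],[0,0,1]],[[0.5,0.8,0],[0,0,0]],[[0,0,-0.8],[0,0,0]],[[0,0,-0.8],[0,0,0]],[[0,0,-0.8],[0,0,0]],[[0,0,-0.8],[0,0,0]],[[0,0,0],[0,0,0]],[[0,0,0],[0,0,0]]]}'; python3 - <<'E'
from bench import cams
import cv2,numpy as np
for n in("scene","top"):
    c=cams.camera(n);np.save(f"pics/{n}1.npy",c,allow_pickle=True)
    x=c["pixels"];x=x[190:280,215:350] if n=="top" else x[130:220,215:350]
    cv2.imwrite(f"pics/{n}1.png",cv2.resize(x,None,fx=4,fy=4,interpolation=cv2.INTER_CUBIC))
cv2.imwrite("pics/both1.png",np.vstack([cv2.imread("pics/top1.png"),cv2.imread("pics/scene1.png")])[:600] if 0 else np.hstack([cv2.resize(cv2.imread("pics/top1.png"),(400,267)),cv2.resize(cv2.imread("pics/scene1.png"),(400,267))]))
E
```

```text
time: 3.27
ee_pos: [0.4548, 0.0497, 0.1423]
eef_rot: [0.139, 0.99, 0.0, -0.001]
ft_force: [0.4, 0.4, 0.3]
width: 0.0601
grip_force: 0.0
```

View pics/both1.png

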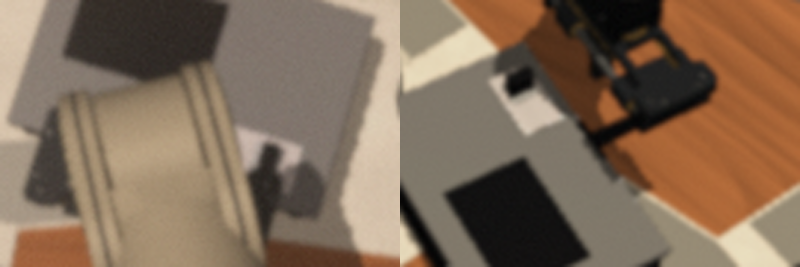

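The top half shows the arm over the tab at about (150,130). The scene half shows the gripper straddling the tab at (610,130), clear of the thumb. Descending and closing.

```bash
python3 -m crank '{"steps": [[[0,0,-0.6],[0,0,0]],[[0,0,-0.6],[0,0,0]],[[0,0,-0.6],[0,0,0]],[[0,0,-0.5],[0,0,0]],[[0,0,-0.4],[0,0,0]],[[0,0,0],[0,0,0]]]}' && python3 -m crank '{"steps": [[[0,0,0],[0,0,0]],[[0,0,0],[0,0,0]],[[0,0,0],[0,0,0]],[[0,0,0],[0,0,0]],[[0,0,0],[0,0,0]],[[0,0,0],[0,0,0]],[[0,0,0],[0,0,0]]]}' 0 20
```

```text
time: 3.87
ee_pos: [0.455, 0.0495, 0.0744]
eef_rot: [0.138, 0.99, -0.0, -0.001]
ft_force: [-0.3, -0.5, 0.1]
width: 0.0599
grip_force: 0.0
time: 4.45
ee_pos: [0.4555, 0.0497, 0.0752]
eef_rot: [0.138, 0.99, 0.0, 0.0]
ft_force: [0.5, -0.2, 0.4]
width: 0.0211
grip_force: 0.0
```

```bash
python3 -m crank '{"steps": [[[0,0,0],[0,0,0]],[[0,0,0],[0,0,0]],[[0,0,0],[0,0,0]],[[0,0,0],[0,0,0]],[[0,0,0],[0,0,0]],[[0,0,0],[0,0,0]]]}' && python3 -m crank '{"steps": [[[0,0,0.1],[0,0,0]],[[0,0,0.1],[0,0,0]],[[0,0,0],[0,0,0]],[[0,0,0],[0,0,0]]]}'  && python3 -m crank '{"steps": [[[0,0,0.1],[0,0,0]],[[0,0,0],[0,0,0]],[[0,0,0],[0,0,0]]]}'
```

```text
time: 4.95
ee_pos: [0.4559, 0.0515, 0.0753]
eef_rot: [0.137, 0.991, 0.001, 0.001]
ft_force: [2.5, 7.6, -1.7]
width: 0.0117
grip_force: 20.0
time: 5.28
ee_pos: [0.4562, 0.0515, 0.0804]
eef_rot: [0.137, 0.991, 0.001, 0.001]
ft_force: [3.0, 7.1, -2.1]
width: 0.0119
grip_force: 20.0
time: 5.53
ee_pos: [0.4563, 0.0515, 0.083]
eef_rot: [0.137, 0.991, 0.001, 0.001]
ft_force: [4.9, 6.6, -3.2]
width: 0.012
grip_force: 20.0
```

```bash
python3 -m crank '{"steps": [[[0,0,0.1],[0,0,0]],[[0,0,0],[0,0,0]],[[0,0,0],[0,0,0]]]}'  && python3 -m crank '{"steps": [[[0,0,0.1],[0,0,0]],[[0,0,0],[0,0,0]],[[0,0,0],[0,0,0]]]}'
```

```text
time: 5.78
ee_pos: [0.4564, 0.0514, 0.0855]
eef_rot: [0.137, 0.991, 0.001, 0.001]
ft_force: [4.9, 6.1, -2.9]
width: 0.0116
grip_force: 20.0
time: 6.03
ee_pos: [0.4566, 0.0513, 0.0881]
eef_rot: [0.137, 0.991, 0.001, 0.001]
ft_force: [5.7, 6.3, -2.1]
width: 0.0118
grip_force: 20.0
```

The lid rose 12.8 mm, past the 6–9 mm stop, at a steady 2–3 N with no spike. It is free, so I leave the slide alone and follow the hinge arc.

```bash
python3 -m crank '{"steps": [[[0.08,-0.02,0.4],[0,0,0]],[[0.08,-0.02,0.4],[0,0,0]],[[0.08,-0.02,0.4],[0,0,0]],[[0.14,-0.04,0.4],[0,0,0]],[[0.14,-0.04,0.4],[0,0,0]],[[0.14,-0.04,0.4],[0,0,0]],[[0.14,-0.04,0.4],[0,0,0]],[[0,0,0],[0,0,0]],[[0,0,0],[0,0,0]]]}'
```

```text
time: 6.78
ee_pos: [0.475, 0.0459, 0.1578]
eef_rot: [0.137, 0.991, 0.001, -0.0]
ft_force: [-1.7, 5.2, -0.6]
width: 0.012
grip_force: 20.0
```

```bash
python3 -m crank '{"steps": [[[0.21,-0.06,0.37],[0,0,0]],[[0.21,-0.06,0.37],[0,0,0]],[[0.21,-0.06,0.37],[0,0,0]],[[0.21,-0.06,0.37],[0,0,0]],[[0.28,-0.08,0.32],[0,0,0]],[[0.28,-0.08,0.32],[0,0,0]],[[0.28,-0.08,0.32],[0,0,0]],[[0.28,-0.08,0.32],[0,0,0]],[[0,0,0],[0,0,0]],[[0,0,0],[0,0,0]]]}'
```

```text
time: 7.62
ee_pos: [0.5246, 0.0312, 0.2266]
eef_rot: [0.137, 0.991, 0.001, 0.0]
ft_force: [0.9, 5.5, -1.6]
width: 0.0122
grip_force: 20.0
```

```bash
python3 -m crank '{"steps": [[[0.33,-0.09,0.29],[0,0,0]],[[0.33,-0.09,0.27],[0,0,0]],[[0.34,-0.1,0.25],[0,0,0]],[[0.35,-0.1,0.23],[0,0,0]],[[0.36,-0.1,0.2],[0,0,0]],[[0,0,0],[0,0,0]],[[0,0,0],[0,0,0]],[[0,0,0],[0,0,0]],[[0,0,0],[0,0,0]]]}'; python3 - <<'E'
from bench import cams
import cv2
c=cams.camera("scene");cv2.imwrite("pics/end.png",cv2.resize(c["pixels"][60:330,150:400],None,fx=2,fy=2))
E
```

```text
time: 8.37
ee_pos: [0.5669, 0.0187, 0.2572]
eef_rot: [0.137, 0.991, 0.0, 0.0]
ft_force: [2.5, 5.1, -2.9]
width: 0.0116
grip_force: 20.0
```

View pics/end.png

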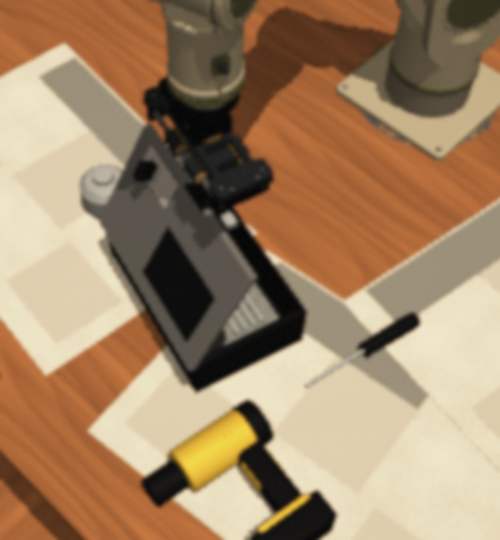

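The lid stands open at about 60°, held by the gripper at the tab around (215,190). The housing, drill and screwdriver have not moved. Handing in.

```bash
python3 -c "
from bench import monitor,ticket
s=monitor.read_state();print(s['grip_force'],abs(s['joint_vel']).max());print(ticket.close_job())"
```

```text
19.992780410902924 0.002887172861727095
the job is handed in; nothing more can be done
None
```

The tug showed the lid was free, so I left the slide alone, raised the lid by its tab to about 60° and handed in still holding it there, with drill, housing and screwdriver unmoved in the last picture; no verdict came back.

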